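# Close and pin a leak-test clamp, and hold it shut

### The arm

A 6-joint arm with a two-finger parallel gripper is mounted at the origin on the work surface. World frame = base frame: x ahead of the robot, y to its left, z up, the work surface at z = 0. Lengths are in m, angles in rad, forces in N, time in s.
With the tool pointing down it reaches from about 0.35 to 1 m from the base axis. Payload 7.1 kg.
Tool frame: the origin (TCP) lies on the centre line of the jaws, within the pads' length; the fingertips stand 14 mm ahead of it and the grasp point (between the pads) lies 5 mm behind it (env.finger_overhang is the distance from the TCP to the fingertips, in m); z points along the fingers, y is the direction in which the jaws open and shut (so a half turn about z gives the same grasp; the last joint's range is limited). The gripper opens to 85 mm and grips with 20 to 120 N. Pads are 22 mm wide; open, the fingers measure 114 mm over their backs; the gripper's body (76 mm by 85 mm) begins 54 mm behind the grasp point. The pads swing forward as they close: fully open they stand 13 mm farther back than shut.
Start: joints at [-1.281, 0.423, 1.63, -0, 1.089, -0.019], TCP at [0.19, -0.595, 0.245] pointing down, gripper open.
Joint ranges: [-3, 3], [-0.9, 2.11], [0.09, 2.58], [-1.31, 4.45], [0.11, 2.69], [-2.54, 2.54]. Speed limits (rad/s): [2.39, 2.39, 3.01, 3.14, 3.14, 3.14].

### API

Orientations are given as a rotation vector (axis times angle).
In Python, from rig import env gives the robot as it stands. Calls block until the motion is done:
- env.movep(position, orientation): joint-space move of the TCP to a pose.
- env.move_l(position, rot=None, rate=0.15, threshold=None): straight line of the TCP; rot=None keeps the orientation; rate is the mean speed in m/s. With threshold (N) it stops when the force on the tool has changed by that much, and returns True; else False.
- env.goto_joints(angles): joint-space move.
- env.grip(opening, force=None): finger opening in m; force is the grip in N (None keeps the last); returns when the fingers have stopped.
- env.sleep(seconds).
- env.ik(position, orientation): joint angles nearest the present ones, or None.
- env.capture(name): name is "scene" or "side" or "wrist"; returns (picture, depth): 480x640x3 uint8, red, green, blue; 480x640 float32, m along the optical axis (not along the pixel's ray), 0 where there is no reading.
- env.camera_model(name): a dict with "K" (3x3 intrinsics, pixels), "world_from_camera" (4x4, takes a point from camera to world coordinates); the wrist camera has in their place "tool_from_camera" (4x4, takes a point from camera to tool coordinates, whose origin is the TCP and whose axes are the flange's). Camera axes: x right, y down, z forward; pixel columns grow to the right and rows downward; lengths in m; the calibration is good to about 2 mm. A picture is of the moment at which its call begins: read the wrist's pose just before it. camera_model takes no time and is no camera call.
A pose or a line that the arm cannot do raises env.Unreachable and nothing moves.
- env.finish_job(): hands the job in, once; it reports no verdict.
Readings, each from a call of its own:
- env.current_time_s(): time.
- env.current_qpos(): joint angles.
- env.current_joint_velocities(): joint speeds.
- env.current_joint_torque(): joint torques, N m.
- env.current_tcp_pos(): TCP position.
- env.current_tcp_rot(): TCP orientation.
- env.current_contact_force(): force on the tool from outside, world axes, zero at the start.
- env.current_ft_torque(): the same for the moment, N m.
- env.current_width(): finger opening in m.
Only numpy, scipy, OpenCV 4.12 (cv2) and the standard library are available. Lean on these libraries where they do the work, as an engineer would, in place of code of your own. Each camera call takes 0.05 s, during which the arm holds its last target.

### The job

Fold the hinged upper half of the leak-test clamp down over the brass coupling, then take the slim pin (the one with the narrow knob) out of the black pin block and push it down through the aligned holes of both halves. A sprung button holds the halves slightly apart, so finish while still holding the pin by its knob and pressing it down, its collar keeping the halves fully shut. Leave the thick pin in the block and do not disturb the spray can, the jar or the steel ring.

Things in the scene. Friction and masses are not known exactly. Their poses are not given: they have to be found in the camera images.
- lower_hole (a point): Centre of the mouth of the upright pin hole (13.5 mm wide, 36 mm deep) in the clamp's fixed lower half, on its level top face, 50 mm above the bench. z up; +x points level from the hole to the hinge; y along the hinge line, which lies at x +134, z +5 mm. Lower half: x -34 to +146 mm, 110 mm along y; a brass coupling 170 mm long lies across it along y at x +76 mm, top below 50 mm
- lift (a point): Top of the sprung steel lift button, 10 mm wide, 5 mm proud of the lower half's top face, 19 mm from lower_hole towards the hinge. The upper half, folded down and let go, rests on it about 0.05 rad open; about 8 N straight down at the hole presses the halves together, somewhat less keeps them shut; let go, they part again
- upper_hole (a point): Centre of the 13.5 mm pin hole on the outer face of the clamp's hinged upper half, an aluminium plate 150 x 90 x 10 mm with two 6 mm ribs along its sides. x from the hole along the plate to the hinge line, which is 134 mm away at mid-thickness; y along the hinge line; z out of the outer face. The free edge is 22 mm beyond the hole. Shut, this point is 10 mm above lower_hole
- upper (a joint): Opening angle of the hinged upper half, rad: 0 = shut, plate level and flat on the lower half; grows as the free edge swings up. Starts at 0.5 to 0.9. A stiff hinge: the plate stays at the angle where it is left, and folds when its outer face is pushed straight down, well away from the hinge, with a few newtons
- slimpin_knob (a point): Middle of the slim pin's knob, to be grasped; z up the pin. Plain steel, 96 mm long, 70 g: 8 mm taper, 34 mm shank of 10 mm diameter, collar 26 mm wide and 4 mm thick, round knob 16 mm in diameter, 50 mm tall. From this point: tip 71 mm below, collar 29 to 25 mm below, top 25 mm above. Stands upright in a hole of the pin block, this point 89 mm above the bench
- slimpin_tip (a point): Lower tip of the slim pin, 71 mm below the middle of its knob; z up along the pin. The taper is 5 mm wide at the tip
- block_top (a point): Centre of the top face of the fixed black pin block, 70 mm (x) by 170 mm (y), 60 mm high. Its two holes lie at y = -45 and +45 mm; the pins hang in them by their collars, either pin in either hole
- thickpin_knob (a point): Middle of the knob of the other, thick pin: steel, knob 36 mm in diameter and 30 mm tall, shank 15 mm. It stands in the other hole of the pin block, 90 mm from the slim pin, this point 79 mm above the bench. It does not fit the clamp; leave it
- spraycan_mid (a point): Middle of a standing spray can, 62 mm wide, 170 mm high. Leave it
- greasejar_mid (a point): Middle of a standing white jar, 72 mm wide, 70 mm high. Leave it
- flange_mid (a point): Middle of a flat steel ring lying on the bench, 72 mm wide, 14 mm high. Leave it
Mind the look-alikes: they are no part of the job. Of the things that look like the part that bears lower_hole, the largest one is meant.

How it is judged:
By the outcome, as a careful person would: the job done as asked, in the order asked, and still so for the second after the job is handed in, while the arm keeps its last pose, push and grip.
It also fails if it takes over 64 s, if anything falls off the work surface, if the arm or the gripper's body presses on something with over 40 N, if the wrist force passes 120 N, or if a joint passes its speed limit or range.

## Working session

There is one attempt and no reset: what is moved stays moved. The work goes in short steps, each a Python script; the robot and the scene stay as the last script left them, time stands still between calls to the robot, and variables do not carry over. Pictures are saved under pics/ and viewed, and the job is handed in when it is done.

```bash
ls; mkdir -p pics
python3 - <<'E'
from rig import env
import cv2,numpy as np
for n in ["scene","side","wrist"]:
    p,d=env.capture(n); cv2.imwrite(f"pics/{n}0.png",p[:,:,::-1]); np.savez(f"pics/{n}0.npz",p=p,d=d)
    m=env.camera_model(n); print(n,{k:np.round(v,4).tolist() if not isinstance(v,str) else v for k,v in m.items()})
print(env.current_time_s(),env.current_tcp_pos(),env.current_tcp_rot(),env.current_width(),env.finger_overhang)
E
```

```text
pics
scene {'K': [[551.8859, 0.0, 313.9166], [0.0, 551.8859, 245.357], [0.0, 0.0, 1.0]], 'world_from_camera': [[-0.0428, 0.6727, -0.7387, 1.3735], [0.999, 0.0374, -0.0238, 0.0302], [0.0116, -0.739, -0.6736, 0.8367], [0.0, 0.0, 0.0, 1.0]]}
side {'K': [[488.71, 0.0, 322.9727], [0.0, 488.71, 232.4366], [0.0, 0.0, 1.0]], 'world_from_camera': [[-0.8451, -0.3262, 0.4236, 0.134], [-0.5345, 0.5008, -0.6808, 0.733], [0.01, -0.8017, -0.5976, 0.7029], [0.0, 0.0, 0.0, 1.0]]}
wrist {'K': [[383.6702, 0.0, 319.7566], [0.0, 383.6702, 241.1715], [0.0, 0.0, 1.0]], 'tool_from_camera': [[0.0003, -0.9633, -0.2683, 0.0675], [1.0, 0.0003, 0.0, 0.0006], [0.0001, -0.2683, 0.9633, -0.1275], [0.0, 0.0, 0.0, 1.0]]}
0.15 [ 0.18986152 -0.59504501  0.24470768] [-3.10304519e+00 -4.82996245e-01  2.75373306e-04] 0.0853660255743861 0.014
```

View pics/scene0.png

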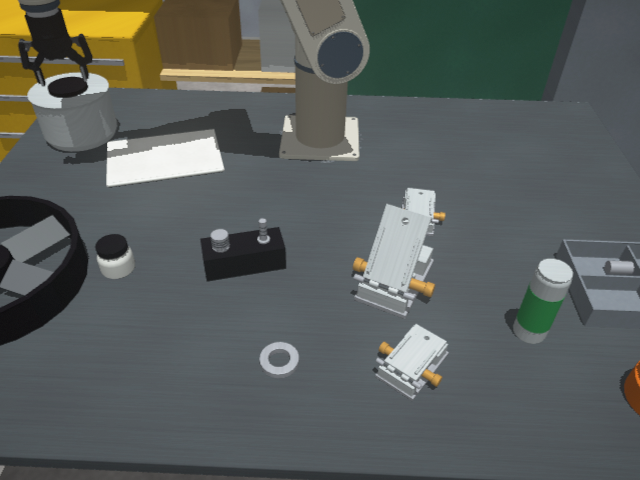

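View pics/side0.png

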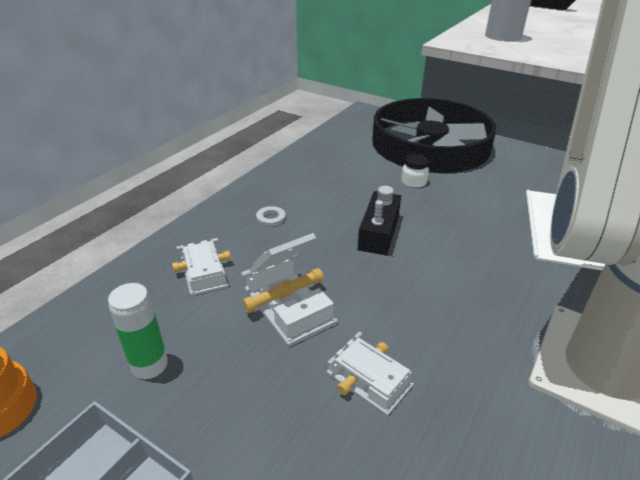

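View pics/wrist0.png

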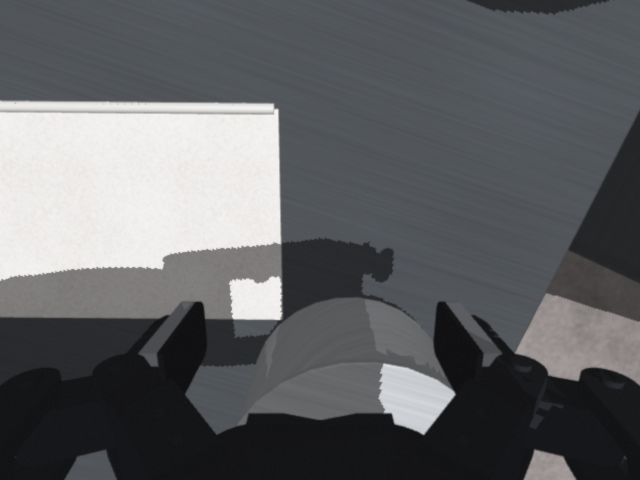

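The scene view shows the main clamp at (395,258) with its upper hole near (405,221). The pin block is at (243,253), slim pin at (263,232) and thick pin at (220,240). The side view shows the lower hole near (304,306). Next I zoom in.

```bash
cat > h.py <<'E'
import cv2,numpy as np
from rig import env
def ray(cam,u,v,T=None):
    m=env.camera_model(cam);K=m["K"]
    W=np.array(m["world_from_camera"]) if T is None else T
    d=np.array([(u-K[0][2])/K[0][0],(v-K[1][2])/K[1][1],1.])
    return W[:3,3],W[:3,:3]@d
def onz(cam,u,v,z,T=None):
    o,d=ray(cam,u,v,T); return o+d*(z-o[2])/d[2]
def dep(cam,u,v,D,T=None):
    o,d=ray(cam,u,v,T); return o+d*D[int(round(v)),int(round(u))]
def tri(rs):
    A=np.zeros((3,3));b=np.zeros(3)
    for o,d in rs:
        d=d/np.linalg.norm(d);P=np.eye(3)-np.outer(d,d);A+=P;b+=P@o
    x=np.linalg.solve(A,b)
    return x,[np.linalg.norm((np.eye(3)-np.outer(d,d)/(d@d))@(x-o)) for o,d in rs]
def wristT():
    p=env.current_tcp_pos();R=cv2.Rodrigues(np.array(env.current_tcp_rot(),float))[0]
    T=np.eye(4);T[:3,:3]=R;T[:3,3]=p
    return T@np.array(env.camera_model("wrist")["tool_from_camera"])
E
python3 - <<'E'
import cv2,numpy as np
a=cv2.imread("pics/scene0.png");b=cv2.imread("pics/side0.png")
A=cv2.resize(a[180:320,190:460],None,fx=2.95,fy=2.95,interpolation=cv2.INTER_CUBIC)
B=cv2.resize(b[170:350,230:430],None,fx=3.3,fy=3.3,interpolation=cv2.INTER_CUBIC)
cv2.imwrite("pics/a1.png",A);cv2.imwrite("pics/b1.png",B)
E
```

```text
(no output)
```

View pics/a1.png

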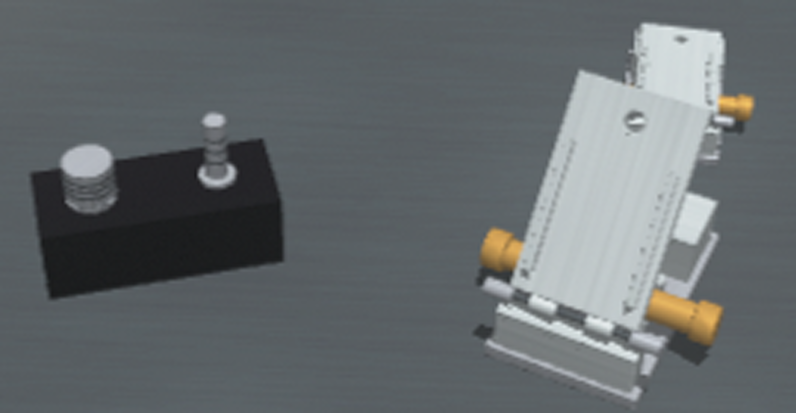

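View pics/b1.png

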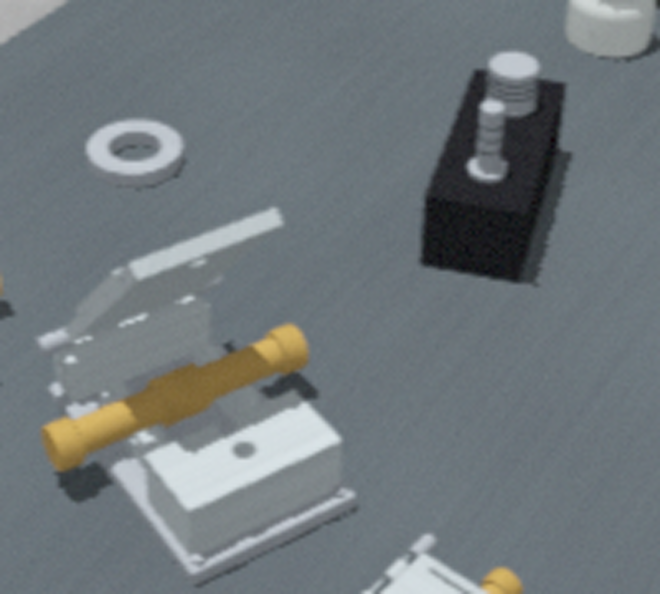

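Run:
```python
from h import *
np.set_printoptions(precision=4,suppress=True)
s=np.load("pics/scene0.npz");d=np.load("pics/side0.npz");S=s["d"];D=d["d"]
print("lower hole",onz("side",304.2,306.4,.05),dep("side",304,310,D))
print("upper hole",dep("scene",405,228,S),dep("scene",400,221,S),dep("scene",411,222,S))
print("pin top tri",tri([ray("scene",262.5,221),ray("side",379.1,202.4)]))
print("collar tri",tri([ray("scene",263.6,239.2),ray("side",377.6,220.5)]))
print("thick top",tri([ray("scene",219.8,233.5),ray("side",385.6,190.6)]))
# plane of plate from scene depth
def plane(cam,poly,Z):
    m=np.zeros((480,640),np.uint8);cv2.fillPoly(m,[np.array(poly,int)],1)
    v,u=np.nonzero((m>0)&(Z>0));P=np.array([dep(cam,a,b,Z) for a,b in zip(u,v)])
    c=np.median(P,0);n=np.linalg.svd(P-P.mean(0),full_matrices=False)[2][2];return c,n*np.sign(n[2]),len(P),np.std((P-P.mean(0))@n)
print(plane("scene",[(390,216),(400,213),(425,222),(408,280),(376,268)],S))
# hinge pin ends: scene crop
for q in [(487,286),(658,342)]: 
    u,v=190+q[0]/2.95,180+q[1]/2.95; print(onz("scene",u,v,.055))
# plate corners by scene
c,n,_,_=plane("scene",[(390,216),(400,213),(425,222),(408,280),(376,268)],S)
def onp(u,v):
    o,r=ray("scene",u,v);return o+r*((c-o)@n)/(r@n)
for q in [(636,121),(580,72),(713,112),(515,285),(640,327)]: print(onp(190+q[0]/2.95,180+q[1]/2.95))
```

```text
lower hole [0.5031 0.2025 0.05  ] [0.4977 0.2111 0.0509]
upper hole [0.5617 0.1783 0.1503] [0.5544 0.1679 0.1613] [0.5573 0.1886 0.1621]
pin top tri (array([ 0.5091, -0.1038,  0.1106]), [np.float64(0.00010494206157383671), np.float64(0.00010494206157365179)])
collar tri (array([ 0.5091, -0.1043,  0.0609]), [np.float64(0.0002393531188035922), np.float64(0.00023935311880361407)])
thick top (array([ 0.5321, -0.1889,  0.0907]), [np.float64(0.0018063847317598234), np.float64(0.0018063847317598496)])
(array([0.583 , 0.1709, 0.1232]), array([-0.0456, -0.9494,  0.3107]), 2145, np.float64(0.018610068560820637))
[0.6045 0.0879 0.055 ]
[0.6494 0.1984 0.055 ]Traceback (most recent call last):
  File "<stdin>", line 19, in <module>
  File "<stdin>", line 12, in plane
  File "h.py", line 11, in dep
    o,d=ray(cam,u,v,T); return o+d*D[int(round(v)),int(round(u))]
        ~~~^^^^^^^^^^^
  File "h.py", line 4, in ray
    m=env.camera_model(cam);K=m["K"]
ValueError: time passes only in moves, steps and waits
```

```bash
python3 - <<'E'
s=open("h.py").read()
s=s.replace("def ray(","_c={}\ndef cm(n):\n    if n not in _c: _c[n]=env.camera_model(n)\n    return _c[n]\ndef ray(").replace("m=env.camera_model(cam)","m=cm(cam)").replace('np.array(env.camera_model("wrist")','np.array(cm("wrist")')
open("h.py","w").write(s)
E
python3 - <<'E'
from h import *
np.set_printoptions(precision=4,suppress=True)
S=np.load("pics/scene0.npz")["d"]
m=np.zeros((480,640),np.uint8);cv2.fillPoly(m,[np.array([(392,212),(426,220),(409,280),(374,268)],int)],1)
v,u=np.nonzero((m>0)&(S>0));P=np.array([dep("scene",a,b,S) for a,b in zip(u,v)])
for i in range(6):
    c=np.median(P,0) if i==0 else P.mean(0);n=np.linalg.svd(P-c,full_matrices=False)[2][2];r=abs((P-c)@n);P=P[r<=max(.002,np.quantile(r,.8) if i<3 else .002)]
n*=np.sign(n[2]);print(c,n,len(P),"angle",np.arccos(n[2]),"yaw(x to hinge)",np.arctan2(n[1],n[0]),np.degrees(np.arctan2(n[1],n[0])))
def onp(u,v):
    o,r=ray("scene",u,v);return o+r*((c-o)@n)/(r@n)
for q in [(636,121),(580,72),(713,112),(515,285),(640,327)]: print(onp(190+q[0]/2.95,180+q[1]/2.95))
E
```

```text
[0.5829 0.1713 0.1249] [ 0.6885 -0.3376  0.6419] 1129 angle 0.873846938301047 yaw(x to hinge) -0.4559593008984406 -26.12454357121621
[0.5532 0.1788 0.1607]
[0.5221 0.1427 0.1751]
[0.5609 0.2252 0.1768]
[0.6095 0.1061 0.0621]
[0.646  0.1858 0.0649]
```

```bash
cat >> h.py <<'E'
def down(ax,ay):
    y=np.array([ax,ay,0.])/np.hypot(ax,ay);z=np.array([0,0,-1.]);x=np.cross(y,z)
    return cv2.Rodrigues(np.column_stack([x,y,z]))[0].ravel()
def snap(n,name):
    T=wristT() if n=="wrist" else None
    p,d=env.capture(n);cv2.imwrite(f"pics/{name}.png",p[:,:,::-1]);np.savez(f"pics/{name}.npz",p=p,d=d,T=np.eye(4) if T is None else T)
E
python3 - <<'E'
from h import *
np.set_printoptions(precision=4,suppress=True)
for nm,p,j in [("blk",[.509,-.104,.23],(.966,.26)),("blk-",[.509,-.104,.23],(-.966,-.26)),("cl",[.53,.19,.25],(.434,.9)),("cl-",[.53,.19,.25],(-.434,-.9)),("clx",[.53,.19,.25],(.9,-.434)),("clx-",[.53,.19,.25],(-.9,.434))]:
    print(nm,env.ik(p,down(*j)))
E
```

```text
blk [-0.2245  0.289   1.8745 -0.      0.9781 -0.4874]
blk- None
cl [ 0.3231  0.3272  1.7648 -0.      1.0496 -0.7984]
cl- [ 0.3231  0.3272  1.7648 -0.      1.0496  2.3432]
clx [ 0.3231  0.3272  1.7648 -0.      1.0496  0.7724]
clx- [ 0.3231  0.3272  1.7648 -0.      1.0496 -2.3692]
```

Run:
```python
from h import *
env.move_l([.19,-.595,.30],rate=.3)
env.movep([.49,-.11,.26],down(.966,.26)); print(env.current_time_s())
snap("wrist","w1")
env.move_l([.52,-.09,.26],rate=.2); snap("wrist","w2")
print(env.current_time_s(),env.current_contact_force())
```

```text
2.5417
2.975 [-0.35078059  0.18836394 -0.12943421]
```

View pics/w1.png

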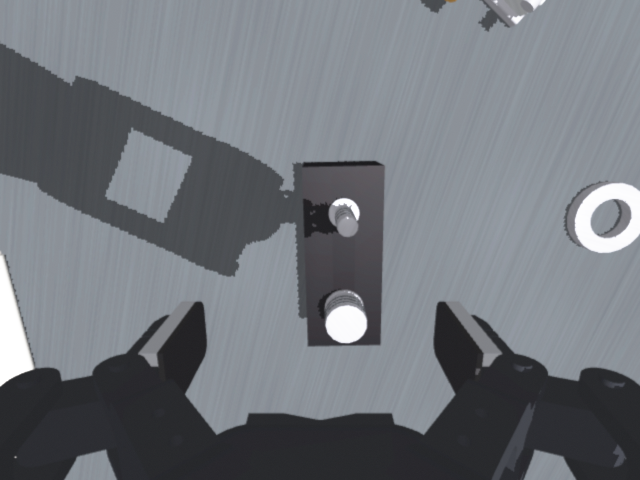

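View pics/w2.png

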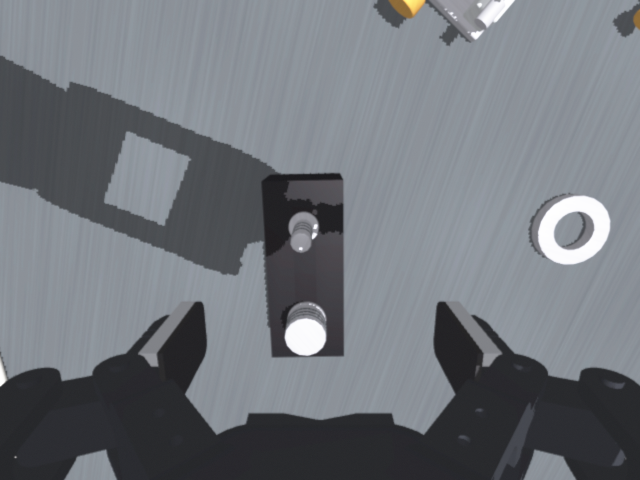

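w1 shows the slim knob top at about (347,227) and the collar at (344,211). In w2 they are at about (302,243) and (303,226).

Run:
```python
from h import *
np.set_printoptions(precision=4,suppress=True)
for i in (1,2):
    p=cv2.imread(f"pics/w{i}.png")[180:270,270:380]; cv2.imwrite(f"pics/w{i}c.png",cv2.resize(p,None,fx=6,fy=6,interpolation=cv2.INTER_CUBIC))
T1=np.load("pics/w1.npz")["T"];T2=np.load("pics/w2.npz")["T"]
print(tri([ray("wrist",347,227,T1),ray("wrist",302,243,T2),ray("scene",262.5,221),ray("side",379.1,202.4)]))
print(onz("wrist",347,227,.114,T1),onz("wrist",302,243,.114,T2),onz("scene",262.5,221,.114),onz("side",379.1,202.4,.114))
```

```text
(array([ 0.5094, -0.1043,  0.1106]), [np.float64(0.0004901015725778755), np.float64(0.0007499076408085944), np.float64(0.0004904428615333103), np.float64(0.000348018276639128)])
[ 0.5085 -0.1038  0.114 ] [ 0.51   -0.1036  0.114 ] [ 0.513  -0.1033  0.114 ] [ 0.5069 -0.0988  0.114 ]
```

View pics/w1c.png

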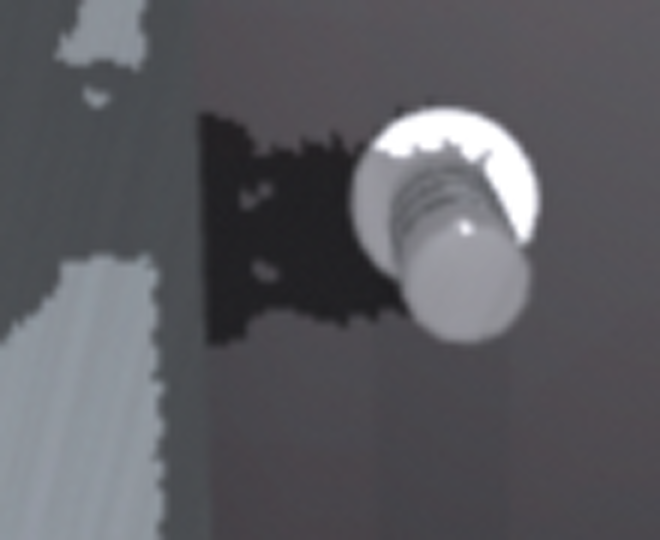

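View pics/w2c.png

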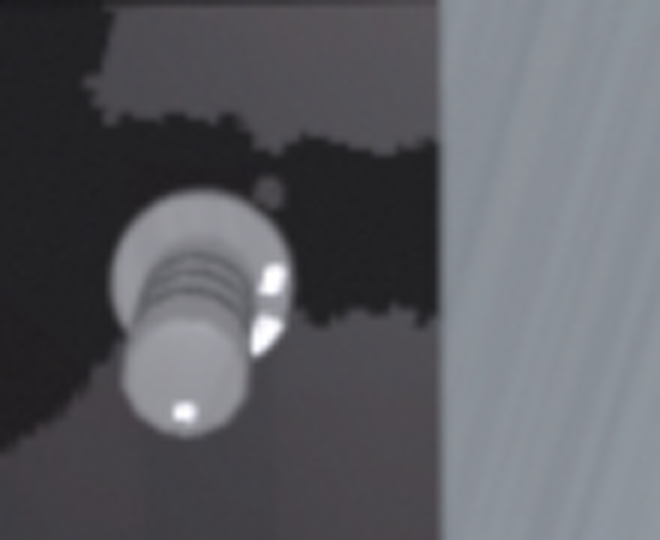

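Knob tops measure (347.7,226.7) and (301,242.8), which puts the pin at about (0.509, -0.104) with its top near 0.112. Next is the fold.

Run:
```python
from h import *
np.set_printoptions(precision=4,suppress=True)
env.move_l([.52,-.09,.30],rate=.3)
env.grip(0.0,40)
yaw=-.45;X=np.array([np.cos(yaw),np.sin(yaw),0]);Y=np.array([-X[1],X[0],0])
LH=np.array([.5031,.2025,.05]);H=LH+.134*X+[0,0,.005]
rot=down(Y[0],Y[1])
def P(t,s=.118): return H+X*(-s*np.cos(t)+.005*np.sin(t)+.011)+np.array([0,0,s*np.sin(t)+.005*np.cos(t)+.014])
p=P(1.0);print(H,p,P(.03))
env.movep([p[0],p[1],.30],rot); snap("wrist","w3"); print(env.current_time_s())
env.move_l(p,rate=.2)
for t in (.9,.8):
    env.move_l(P(t),rate=.06); print(t,env.current_contact_force(),env.current_time_s())
snap("side","s1")
```

```text
[0.6238 0.1442 0.055 ] [0.58   0.1653 0.171 ] [0.5276 0.1907 0.0775]
5.1
0.9 [ 0.4206 -0.5287 -0.048 ] 6.2417
0.8 [-0.0466 -0.5046 -0.6387] 6.5917
```

View pics/s1.png

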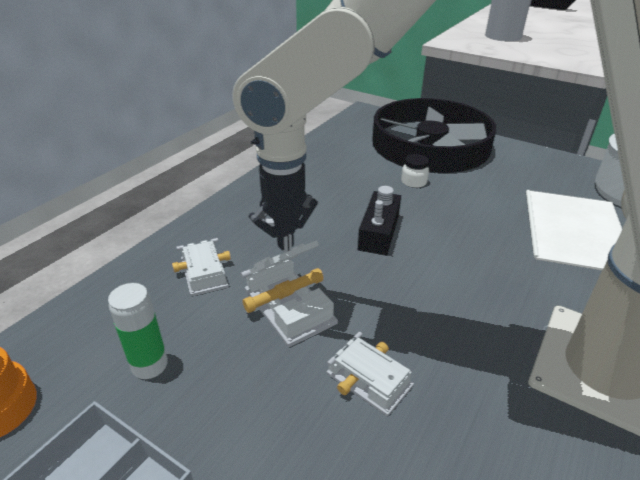

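View pics/w3.png

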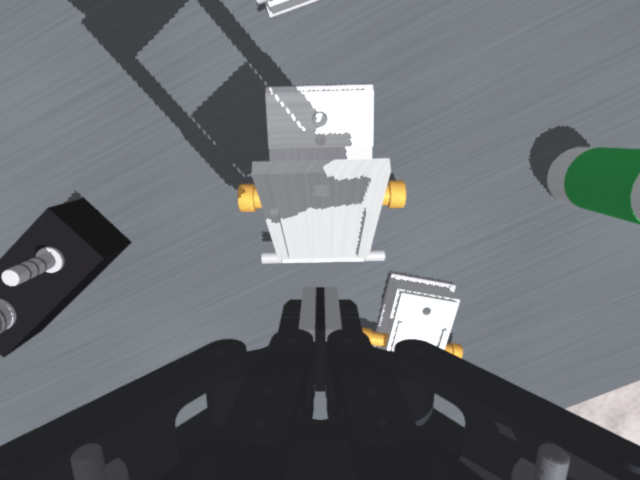

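w3 shows the clamp square to the tool, so the yaw is right. The lower hole is at (319,117), the upper hole at (321,190) and the button at about (319,140). The side view shows the fingertips close to the plate. I continue folding.

Run:
```python
from h import *
np.set_printoptions(precision=4,suppress=True)
T=np.load("pics/w3.npz")["T"]
print("LH w3",onz("wrist",319.3,117.5,.05,T))
yaw=-.45;X=np.array([np.cos(yaw),np.sin(yaw),0])
LH=np.array([.5031,.2025,.05]);H=LH+.134*X+[0,0,.005]
def P(t,s=.118): return H+X*(-s*np.cos(t)+.005*np.sin(t)+.011)+np.array([0,0,s*np.sin(t)+.005*np.cos(t)+.014])
for t in (.65,.5,.35,.22,.12,.06):
    r=env.move_l(P(t),rate=.06,threshold=30); print(t,r,env.current_contact_force(),env.current_time_s())
    if r: break
snap("side","s2"); snap("wrist","w4")
```

```text
LH w3 [0.5048 0.1994 0.05  ]
0.65 False [ 0.8657  0.468  -0.5509] 7.0833
0.5 False [0.2676 0.1663 0.3291] 7.525
0.35 False [-0.0063 -0.1301 -0.1776] 7.9667
0.22 False [-0.6709 -1.3701 -0.8945] 8.375
0.12 False [ 0.1662 -0.1068 -0.5347] 8.725
0.06 False [ 0.9267 -0.148   0.6964] 8.9917
```

View pics/s2.png

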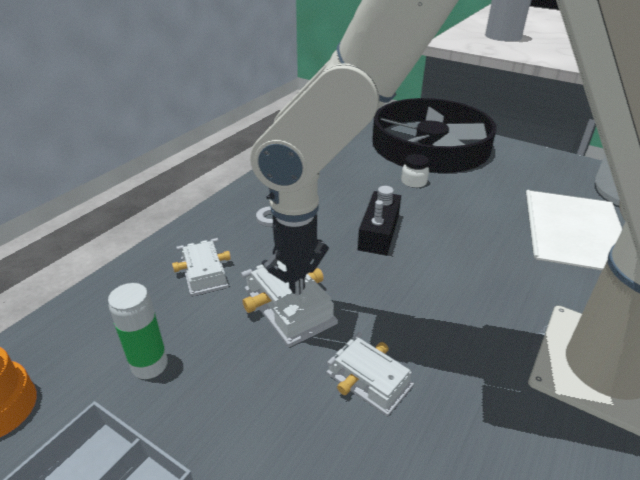

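View pics/w4.png

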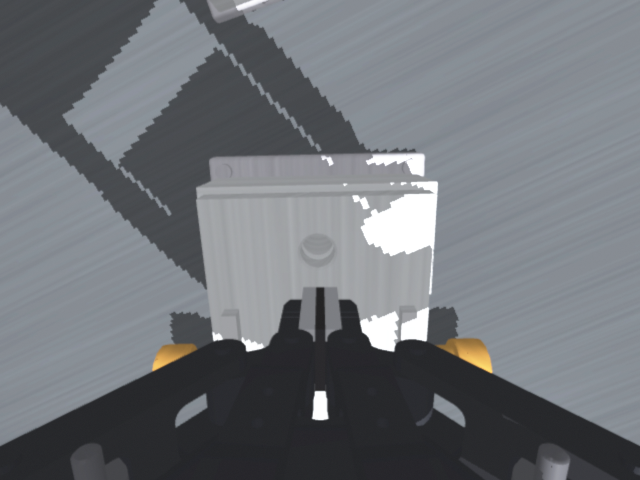

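The plate is folded almost flat, with the upper hole in w4 at (318,247). Now I press it onto the button, then lift and measure the hole from two wrist views.

Run:
```python
from h import *
np.set_printoptions(precision=4,suppress=True)
yaw=-.45;X=np.array([np.cos(yaw),np.sin(yaw),0]);Y=np.array([-X[1],X[0],0])
LH=np.array([.5031,.2025,.05]);H=LH+.134*X+[0,0,.005]
def P(t,s=.118): return H+X*(-s*np.cos(t)+.005*np.sin(t)+.011)+np.array([0,0,s*np.sin(t)+.005*np.cos(t)+.014])
for t in (.03,.0,-.02):
    r=env.move_l(P(t),rate=.02,threshold=15); print(t,r,env.current_contact_force(),env.current_tcp_pos(),env.current_time_s())
    if r: break
env.move_l(P(.3),rate=.1)
q=LH+[0,0,.13]
env.move_l(q,rate=.2);snap("wrist","w5")
env.move_l(q+.04*Y+[0,0,.02],rate=.2);snap("wrist","w6")
snap("side","s3");snap("scene","c3");print(env.current_time_s())
```

```text
0.03 False [ 0.8854 -0.3904  2.9274] [0.5281 0.1908 0.0778] 9.4167
0.0 False [1.2032 0.5315 3.9484] [0.5279 0.1909 0.0744] 9.7417
-0.02 True [-2.7755 -1.8348  9.2358] [0.5279 0.1909 0.0741] 9.95
11.575
```

View pics/w5.png

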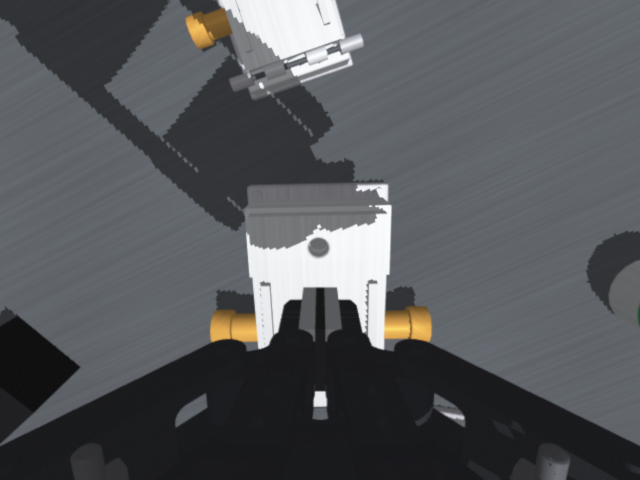

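View pics/w6.png

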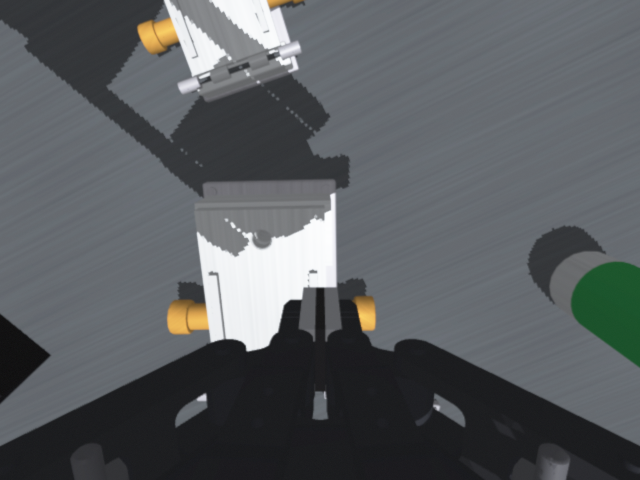

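View pics/s3.png

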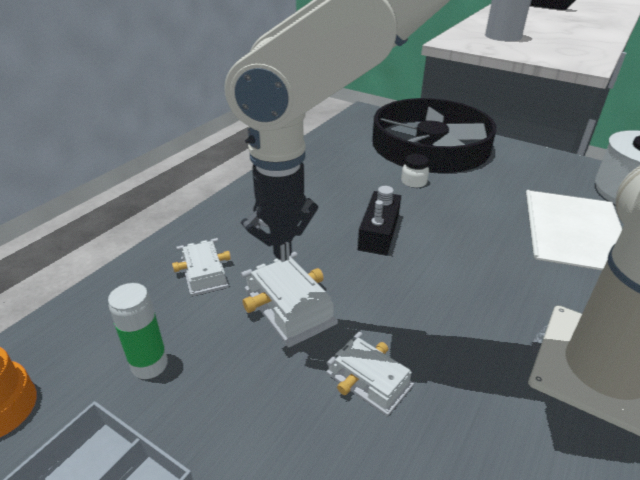

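The plate rests on the button. The hole is at (318.5,247) in w5 and (262,239) in w6. I refine those positions with crops.

Run:
```python
from h import *
np.set_printoptions(precision=4,suppress=True)
ims=[]
for n,(u,v) in {"w5":(318,247),"w6":(262,239),"c3":(402,232),"s3":(303,296)}.items():
    p=cv2.imread(f"pics/{n}.png")[v-25:v+25,u-25:u+25]; ims.append(cv2.resize(p,(390,295) if 0 else (300,300),interpolation=cv2.INTER_CUBIC)); print(n,"origin",u-25,v-25,"scale 6")
cv2.imwrite("pics/q1.png",np.vstack([np.hstack(ims[:2]),np.hstack(ims[2:])]))
for n,u,v in [("w5",318.5,246.5),("w6",262,239)]:
    print(n,onz("wrist",u,v,.066,np.load(f"pics/{n}.npz")["T"]))
```

```text
w5 origin 293 222 scale 6
w6 origin 237 214 scale 6
c3 origin 377 207 scale 6
s3 origin 278 271 scale 6
w5 [0.505  0.1998 0.066 ]
w6 [0.5053 0.1999 0.066 ]
```

View pics/q1.png

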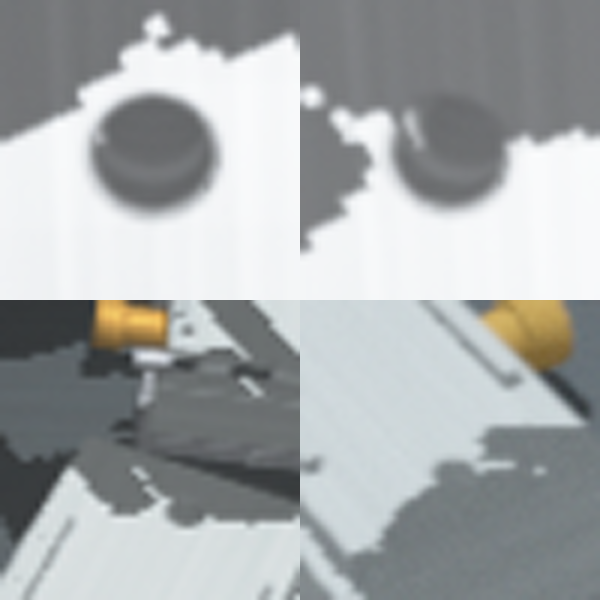

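View pics/c3.png

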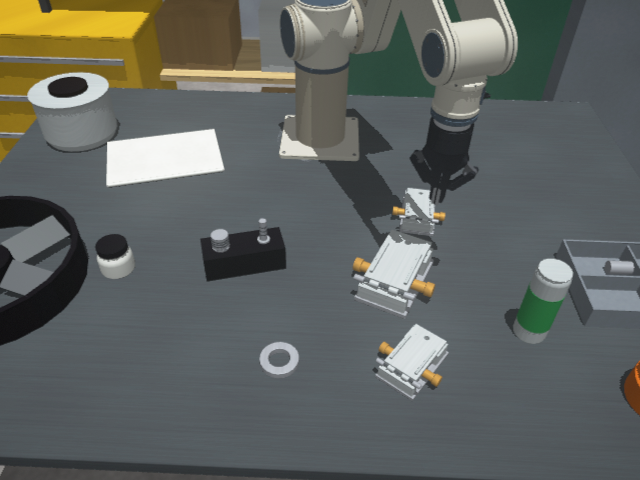

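The hole is at about (0.505, 0.200). Now I fetch the slim pin.

Run:
```python
from h import *
np.set_printoptions(precision=4,suppress=True)
p=env.current_tcp_pos(); env.move_l([p[0],p[1],.28],rate=.3)
rot=down(.966,.26)
env.movep([.509,-.1037,.24],rot)
env.grip(.05,60)
env.move_l([.509,-.1037,.15],rate=.15); print(env.current_contact_force())
r=env.move_l([.509,-.1037,.085],rate=.08,threshold=10); print(r,env.current_tcp_pos(),env.current_contact_force())
env.grip(.0,80); print(env.current_width(),env.current_contact_force(),env.current_time_s())
snap("wrist","w7");snap("side","s7")
```

```text
[ 0.3993 -0.6458  0.8588]
False [ 0.5093 -0.1038  0.0853] [0.6581 0.3436 0.229 ]
0.013966148638655036 [-0.7566  1.3918  6.0341] 15.95
```

View pics/w7.png

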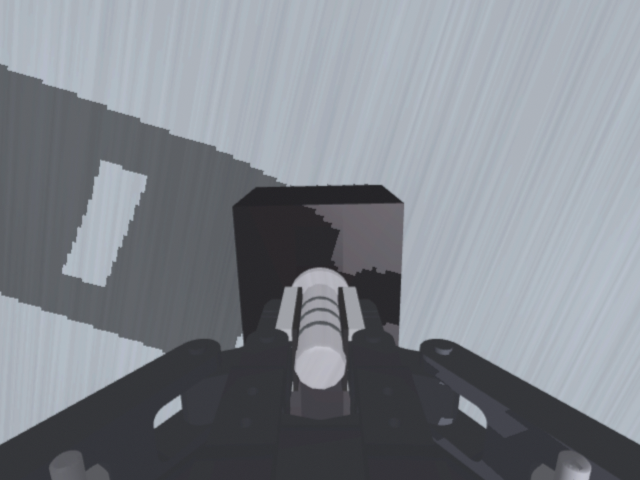

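View pics/s7.png

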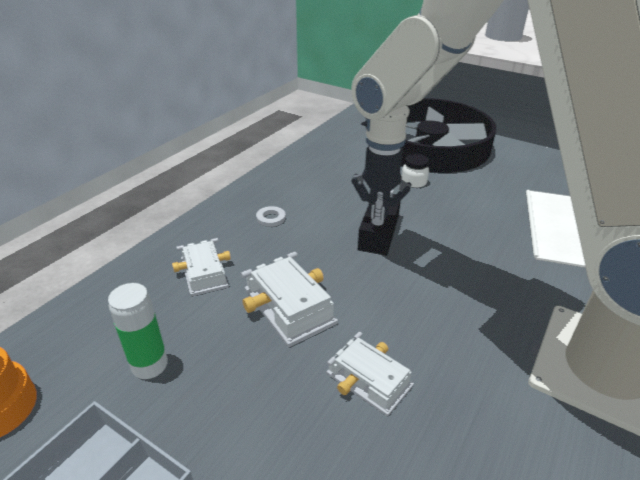

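The pin is held, with the jaws on the knob. The upper hole now shows clear in the side view at (305,300). I lift straight up, go to the clamp, and look at pin and hole together.

Run:
```python
from h import *
np.set_printoptions(precision=4,suppress=True)
print("hole side",onz("side",304.5,300,.0665))
env.move_l([.509,-.1037,.26],rate=.12);print(env.current_contact_force(),env.current_width())
yaw=-.45;Y=np.array([-np.sin(yaw),np.cos(yaw)])
env.movep([.505,.1998,.26],down(*Y))
env.move_l([.505,.1998,.17],rate=.15);print(env.current_tcp_pos(),env.current_time_s())
snap("wrist","w8");snap("side","s8");snap("scene","c8")
b=cv2.imread("pics/s8.png")[180:340,220:400];a=cv2.imread("pics/c8.png")[130:300,320:500]
cv2.imwrite("pics/s8c.png",cv2.resize(b,None,fx=4,fy=3.7 and 4,interpolation=cv2.INTER_CUBIC)[:600]);cv2.imwrite("pics/c8c.png",cv2.resize(a,None,fx=3.5,fy=3.5,interpolation=cv2.INTER_CUBIC))
p=cv2.imread("pics/s7.png")[275:325,280:330];cv2.imwrite("pics/s7c.png",cv2.resize(p,None,fx=8,fy=8,interpolation=cv2.INTER_CUBIC))
```

```text
hole side [0.5024 0.2021 0.0665]
[-0.2072 -0.4988 -1.7877] 0.014625417778603841
[0.5057 0.1995 0.1706] 19.5667
```

View pics/w8.png

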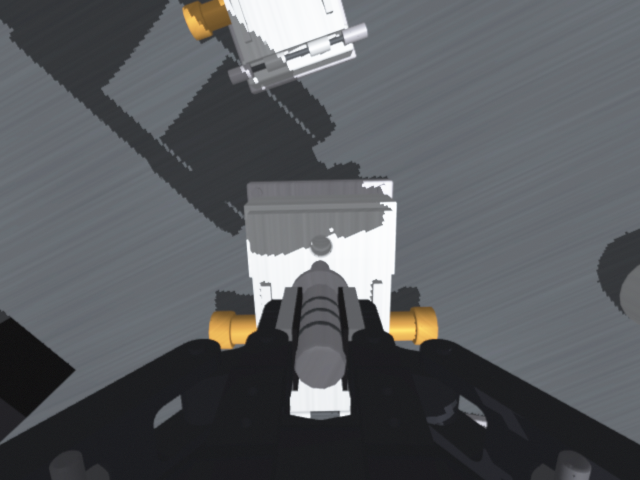

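View pics/s8c.png

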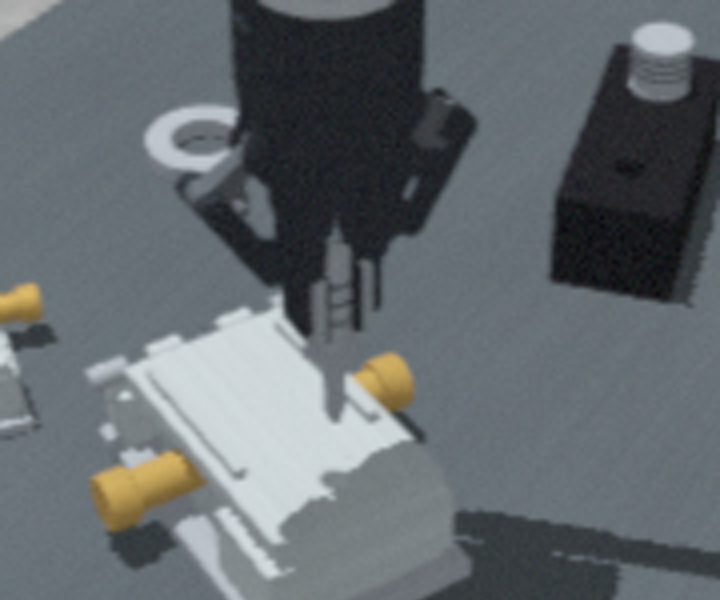

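View pics/c8c.png

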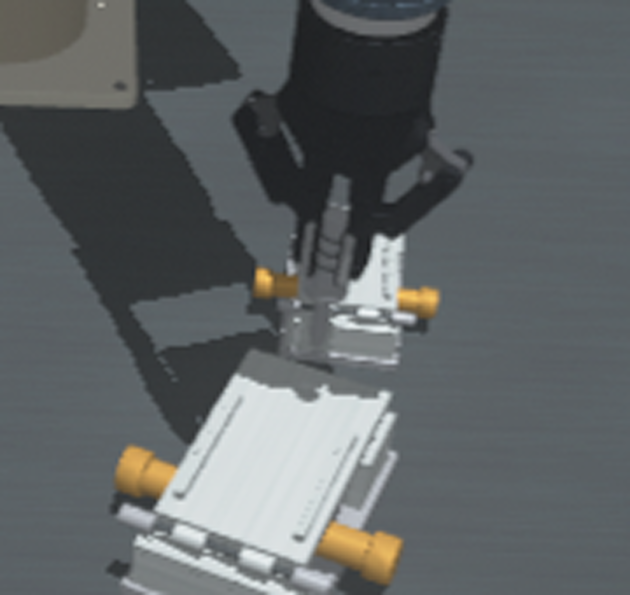

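View pics/s7c.png

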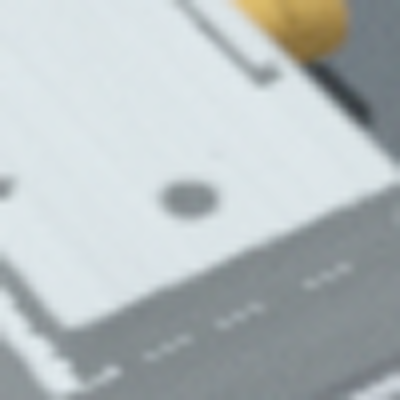

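w8 shows the tip at about (320,263) and the hole at (321,244). The side view shows the tip at (303.8,284.5) against the hole at (303.8,299.9).

Run:
```python
from h import *
np.set_printoptions(precision=4,suppress=True)
T=np.load("pics/w8.npz")["T"]
p=cv2.imread("pics/w8.png")[225:285,290:350];cv2.imwrite("pics/w8c.png",cv2.resize(p,None,fx=9,fy=9,interpolation=cv2.INTER_CUBIC))
p=cv2.imread("pics/s8.png")[255:305,280:330];cv2.imwrite("pics/s8d.png",cv2.resize(p,None,fx=9,fy=9,interpolation=cv2.INTER_CUBIC))
print("side hole",onz("side",303.75,299.9,.0665),"tip",onz("side",303.75,284.2,.1033))
print("scene hole",onz("scene",320+308/3.5,130+393/3.5,.0665))
print("wrist hole",onz("wrist",321,244.5,.0665,T),"tip",onz("wrist",320,263,.1033,T), "tcp",[.5057,.1995])
```

```text
side hole [0.5037 0.2026 0.0665] tip [0.5047 0.2003 0.1033]
scene hole [0.5084 0.199  0.0665]
wrist hole [0.5048 0.2002 0.0665] tip [0.5042 0.1997 0.1033] tcp [0.5057, 0.1995]
```

View pics/w8c.png

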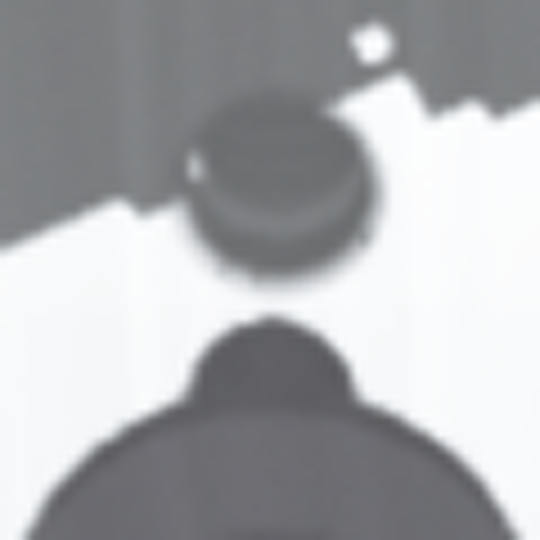

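View pics/s8d.png

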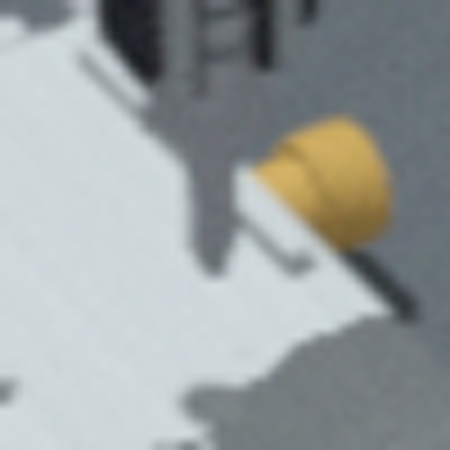

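Run:
```python
from h import *
np.set_printoptions(precision=4,suppress=True)
T=np.load("pics/w8.npz")["T"]
print("knob top",onz("wrist",320,366.5,.1995,T),"hole",onz("wrist",321.5,245.8,.0665,T))
yaw=-.45;X=np.array([np.cos(yaw),np.sin(yaw),0]);Y=np.array([-X[1],X[0],0])
q=np.array(env.current_tcp_pos())-.001*X+.0013*Y;q[2]=.1395
r=env.move_l(q,rate=.06,threshold=6);print(r,env.current_tcp_pos(),env.current_contact_force(),env.current_time_s())
snap("wrist","w9");snap("side","s9");snap("scene","c9")
for n,u,v,s in [("w9",320,240,10),("s9",305,295,10),("c9",402,235,10)]:
    p=cv2.imread(f"pics/{n}.png")[v-28:v+28,u-28:u+28];cv2.imwrite(f"pics/{n}c.png",cv2.resize(p,None,fx=s,fy=s,interpolation=cv2.INTER_CUBIC))
```

```text
knob top [0.5034 0.1999 0.1995] hole [0.5057 0.2001 0.0665]
False [0.5054 0.2016 0.1392] [-0.0564 -0.6305 -0.6002] 20.375
```

View pics/w9.png

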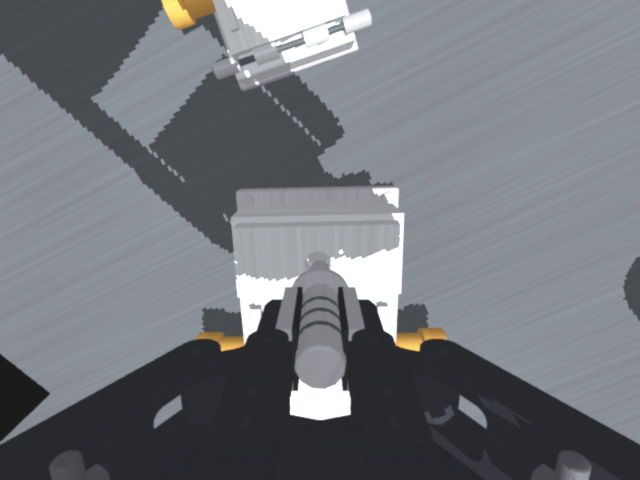

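View pics/s9c.png

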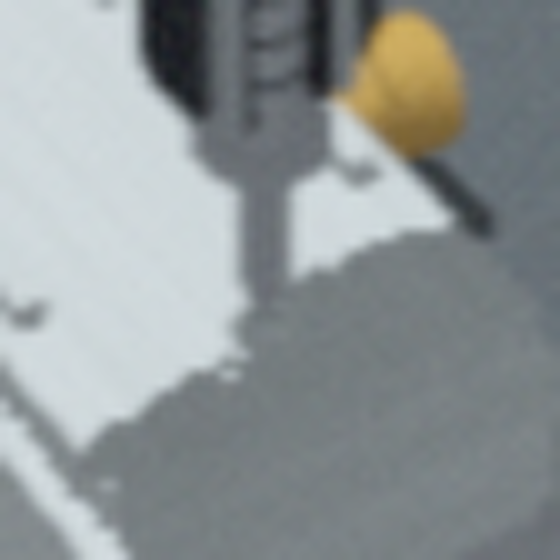

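View pics/c9c.png

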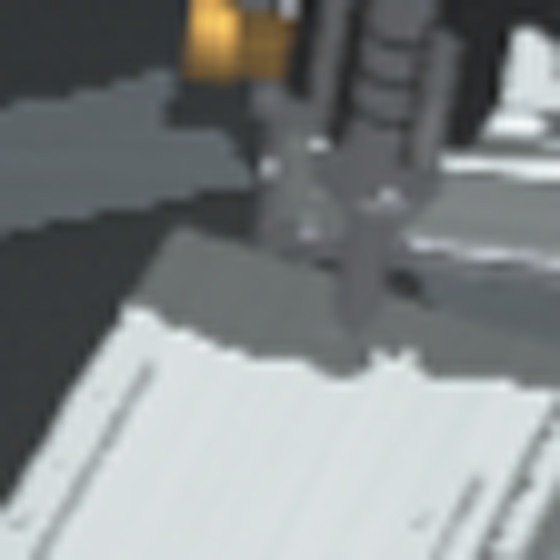

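Run:
```python
import cv2,numpy as np
o=[]
for n,u,v in [("w9",320,262),("s9",304,302),("c9",408,240)]:
    p=cv2.imread(f"pics/{n}.png",0)[v-16:v+16,u-16:u+16].astype(float)
    lo,hi={"w9":(70,170),"s9":(90,170),"c9":(70,140)}[n]
    p=np.clip((p-lo)/(hi-lo)*255,0,255).astype(np.uint8);o.append(cv2.resize(p,(256,256),interpolation=cv2.INTER_CUBIC))
cv2.imwrite("pics/q9.png",cv2.resize(np.hstack(o),None,fx=1.04,fy=1.04))
```

```text
(no output)
```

View pics/q9.png

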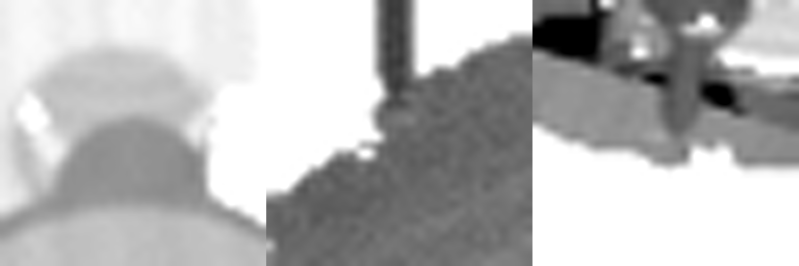

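The tip sits within about 1–1.5 mm of the hole in both views. The wrist view puts the hole slightly left of the pin, and the side view puts it slightly toward the hinge. I correct for that and descend, watching the force.

Run:
```python
from h import *
np.set_printoptions(precision=4,suppress=True)
c=np.array([.5058,.2001,.1395]);env.move_l(c,rate=.03)
for z in (.130,.124,.117,.110,.103):
    c[2]=z;r=env.move_l(c,rate=.03,threshold=6);print(z,r,env.current_tcp_pos(),env.current_contact_force(),env.current_ft_torque(),env.current_width(),env.current_time_s())
    if r:break
snap("wrist","w10");snap("side","s10")
```

```text
0.13 False [0.5056 0.2001 0.1297] [ 0.1095 -0.3158 -0.7495] [ 0.0257 -0.0629 -0.0055] 0.014257758045934037 21.2417
0.124 False [0.5056 0.2    0.1237] [-0.3772 -0.6911 -0.8317] [-0.0601  0.0576 -0.0017] 0.014165287570468236 21.5917
0.117 False [0.5056 0.2    0.1167] [-0.0797 -0.4306 -1.2241] [ 0.008   0.0058 -0.0068] 0.01397630721677619 21.975
0.11 False [0.5056 0.2    0.1097] [-0.3329  0.0887 -1.4608] [ 0.0184 -0.0241  0.0001] 0.014109643308435506 22.3583
0.103 False [0.5056 0.2    0.1027] [-0.4877 -0.9447 -1.1203] [-0.0048 -0.0042  0.0271] 0.014106704266682674 22.7417
```

View pics/w10.png

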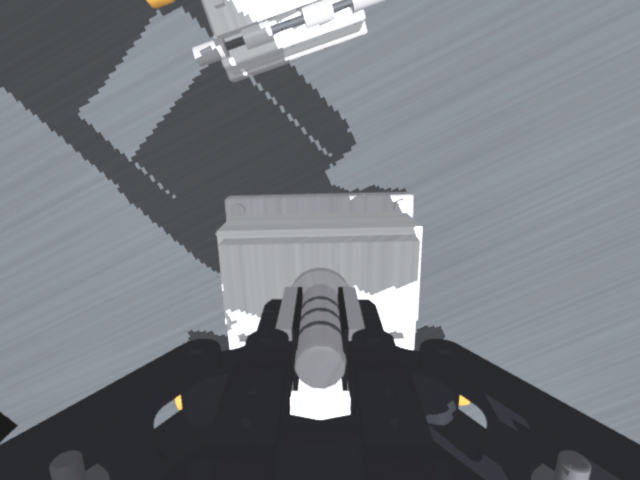

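View pics/s10.png

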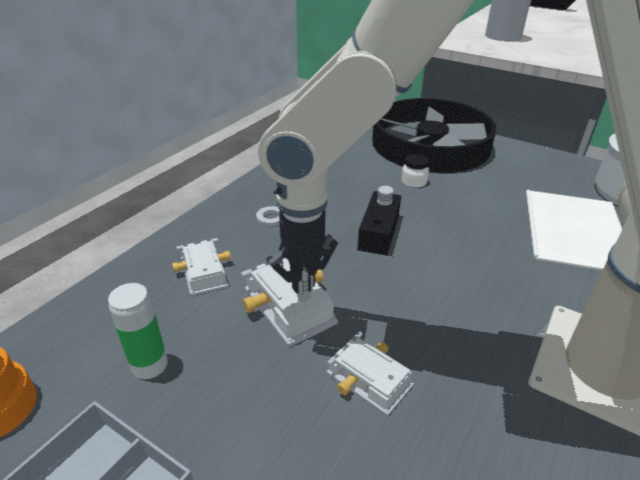

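There is no contact force with the tip at 0.035, so the pin is through both holes. Next I press until the collar shuts the halves.

Run:
```python
from h import *
np.set_printoptions(precision=4,suppress=True)
env.grip(0,110)
c=np.array([.5058,.2001,.1])
for z in (.095,.091,.089,.087,.0855,.0845,.0835,.0825):
    c[2]=z;r=env.move_l(c,rate=.02,threshold=22);f=env.current_contact_force();print(z,r,env.current_tcp_pos(),f,env.current_width(),env.current_time_s())
    if r or f[2]>18:break
env.sleep(.3);print(env.current_contact_force(),env.current_tcp_pos())
snap("wrist","w11");snap("side","s11");snap("scene","c11")
```

```text
0.095 False [0.5057 0.2001 0.0948] [-0.1185 -0.6036 -0.9792] 0.013733363921945248 23.6083
0.091 False [0.5061 0.2003 0.0911] [1.7715 0.2519 1.5345] 0.013843799351757198 23.9583
0.089 False [0.506  0.2003 0.0891] [0.6259 1.4852 2.6706] 0.013461546421931925 24.2083
0.087 False [0.5059 0.2002 0.0871] [-0.0542  1.0121  1.9489] 0.013740387422432375 24.4583
0.0855 False [0.5058 0.2002 0.0857] [-1.6396  2.0324  6.5703] 0.013494139314800636 24.7083
0.0845 False [0.5059 0.2003 0.0856] [-3.2593 -0.5455 15.9434] 0.013256694025064268 24.9583
0.0835 False [0.506  0.2003 0.0855] [-6.2572  0.6947 25.5296] 0.013477097337471709 25.2083
[-6.8332  0.2453 25.8665] [0.506  0.2003 0.0855]
```

View pics/w11.png

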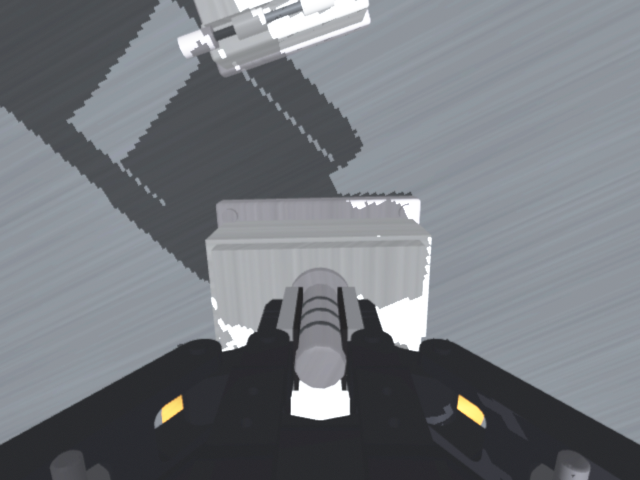

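View pics/c11.png

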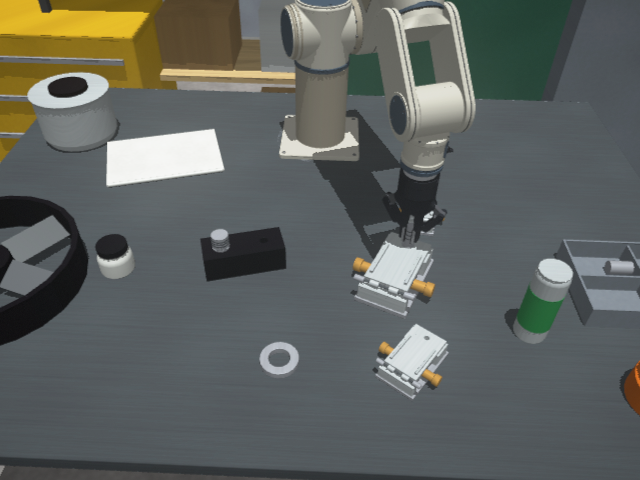

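A hard stop came at TCP z = 0.0855. That matches the height in the block (0.0853, collar on a 60 mm face), so the halves are shut. I ease to a moderate push, check and hand in.

Run:
```python
from h import *
np.set_printoptions(precision=4,suppress=True)
env.move_l([.5058,.2001,.0841],rate=.02);env.sleep(.5)
print(env.current_contact_force(),env.current_tcp_pos(),env.current_width(),env.current_time_s())
snap("side","s12")
p=cv2.imread("pics/s12.png")[220:350,220:360];cv2.imwrite("pics/s12c.png",cv2.resize(p,None,fx=4.5,fy=4.5,interpolation=cv2.INTER_CUBIC))
```

```text
[-4.8004  1.5662 19.96  ] [0.5059 0.2003 0.0856] 0.013796307587152104 26.4083
```

View pics/s12c.png

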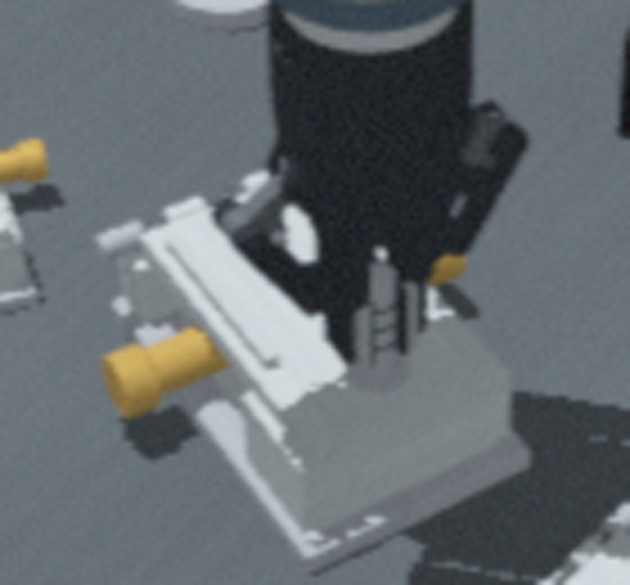

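The collar sits flat on the shut plate, the knob is gripped, and the push is steady at about 20 N.

Run:
```python
from h import *
env.finish_job();print(env.current_time_s())
```

```text
the job is handed in; nothing more can be done
the job is handed in; nothing more can be done
```

I folded the upper half down onto the button and took the slim pin from the block. I then pushed it through both holes and handed the job in at about 26.5 s, still gripping the knob and pressing down.

**Last checks**
- **Insertion:** The pin went in without contact force until its collar met the upper plate.
- **Shut:** The push ended on a firm stop at TCP height 85.6 mm. That matches the 85.3 mm at which I gripped the knob in the block, where the collar rests on a face at the same 60 mm. The last side picture shows the collar flat on the plate and no gap between the halves.
- **Holding force:** The final push was about 20 N, having peaked near 26 N, with about 5 N sideways.
- **Left alone:** The last scene picture shows the thick pin in its block and the can, jar and ring where they were.

**Disagreements**
- **Hole position:** The wrist and side cameras differed by about 3 mm on the hole position. I went by the wrist reading and adjusted it after seeing the pin tip just above the hole.
- **Knob height:** Triangulation put the knob top about 3 mm lower than the text says. I gripped at close to the height the text gives.

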